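# Level the display shelf with spirit level and levelling foot

## Robot

A 6-joint arm with a two-finger parallel gripper is mounted at the origin on a cart in front of the work surface, level with it; the furniture and walls round the work are solid. World frame = base frame: x ahead of the robot, y to its left, z up, the work surface at z = 0. Lengths are in m, angles in degrees, forces in N, time in s.
With the tool pointing down it reaches from about 0.275 to 0.825 m from the base axis. Payload 5.2 kg.
Tool frame: the origin (TCP) lies midway between the tips of the shut fingers; the grasp point (between the pads) lies 19 mm behind it; x points along the fingers, y is the direction in which the jaws open and shut, and the axes are right-handed (so a half turn about x gives the same grasp; the last joint's range is limited). The gripper opens to 93 mm and grips with 3 to 60 N. Pads are 15 mm wide; open, the fingers measure 128 mm over their backs; the gripper's body (75 mm by 188 mm) begins 65 mm behind the grasp point.
Start: joints at [55.989, 14.817, 87.949, -0, 77.235, -11.62], TCP at [0.209, 0.509, 0.219] pointing down, gripper open.
Joint ranges: [-179.93, 179.93], [-52.35, 119.4], [10.71, 147.94], [-69.91, 249.91], [12.55, 155.21], [-178.61, 178.61]. Speed limits (degrees/s): [147.25, 147.25, 180, 180, 180, 180].

## Interface

Orientations are given as [roll, pitch, yaw] about the fixed x, y, z axes, in that order (R = Rz(yaw) Ry(pitch) Rx(roll)).
In Python, from cell import env gives the robot as it stands.
- The arm moves only by the shell command python3 -m inch 'ROWS'. ROWS is JSON, a list of rows, each a list of 3 entries, a list of its own where there are three numbers: the shift along the tool's x, y, z in m, then the turn about the tool's x in rad, then the opening in per cent of the stroke, from 0 (shut) to 100 (fully open). A call has 1 to 12 rows; each row is the pose to reach, as a shift and turn from the pose commanded when the call began, along the tool's axes at that moment; what a row does not reach only later rows make up. A row lasts 1/10 s, in which the tool goes at most 50 mm and 8.59 degrees, less where a joint would pass 70% of its speed; a pose out of reach is approached as far as the arm can. A call with a gripper value outside its range is refused whole. The fingers move at their own pace and stop on an object; the grip force is fixed at half the most. Time passes only in rows, so rows that repeat a pose let the fingers close. It gives the time, the measured TCP pose, the force and the opening at its end, in the units of the state.
- env.get_obs(): the state, without advancing time (a new reading comes with each control period).
- env.snapshot(name): name is "scene" or "top" or "wrist"; returns (picture, depth): 420x560x3 uint8, red, green, blue; 420x560 float32, m along the optical axis (not along the pixel's ray), 0 where there is no reading.
- env.camera_params(name): a dict with "vfov" (degrees; the focal length in pixels is half the picture's height over the tangent of half this angle, whatever the lens; pixels are square), "cx", "cy" (the principal point, pixels), "dist" ([k1, k2, p1, p2, k3] as OpenCV has them; the pictures are not rectified), "world_from_camera" (4x4, takes a point from camera to world coordinates); the wrist camera has in their place "T_tool_cam" (4x4, takes a point from camera to tool coordinates, whose origin is the TCP and whose axes are the tool frame's). Camera axes: x right, y down, z forward; pixel columns grow to the right and rows downward; lengths in m; the calibration is good to about 2 mm. A picture is of the moment at which its call begins: read the wrist's pose just before it. camera_params takes no time and is no camera call.
- env.finish_job(): hands the job in, once; it reports no verdict.
The state is a dict: "time_s": time; "qpos": joint angles; "qd": joint speeds; "joint_efforts": joint torques, N m; "position": TCP position; "tcp_rot": TCP orientation; "force": force on the tool from outside, world axes, zero at the start; "wrist_torque": the same for the moment, N m; "width": finger opening in m.
Only numpy, scipy, OpenCV 4.12 (cv2) and the standard library are available. Lean on these libraries where they do the work, as an engineer would, in place of code of your own. Each camera call takes 0.05 s, during which the arm holds its last target.

## Task

Lay the spirit level upright on the tilted display shelf, lengthwise along the board between the pivot and the knob, and let go of it. Then take hold of the knob of the levelling foot, press that end of the board down against its spring until it is seated on the foot, and while pressing turn the knob until the bubble stands still between the two black lines of the vial. Finish like that, fingers still on the knob and the board still pressed down; leave the other things on the table where they are.

Things in the scene. Friction and masses are not known exactly. Their poses are not given: they have to be found in the camera images.
- level_mid (a point): Spirit level: loose aluminium bar 160 mm long, 26 mm wide (28 at the black end caps), 36 mm high, 0.18 to 0.28 kg, with a green glass vial in the middle of its top. This point is its centre, 18 mm above its underside; y along its length, x across, z up. It starts upright on the table, right of the shelf. Grasp it across its width at the middle.
- bubble (a joint): Place of the white bubble (14 mm long) along the level's vial, in m from the middle, positive towards the level's +y end; -0.021 to 0.021. It goes to the higher end, about 0.5 mm per mrad of slope along the level, and settles in 1 to 2 s. Two black rings 12 mm either side of the middle are the lines: the bubble is between them within 5 mm of the middle.
- board_mid (a point): Display shelf: birch board 334 x 110 x 16 mm on a fixed dark steel stand. This point is on its top surface, mid-width, 120 mm from the pivot axis, 165 mm from the knob axis, 60 to 75 mm above the table: a good middle for the level. y runs along the board to the pivot (left) end, x across, away from the robot, z out of its top. At first the knob end is too high.
- lift (a joint): How far a spring lifts the board's knob end off its levelling foot, in rad: 0 seated, 0.04 fully lifted (11 mm at the knob, 285 mm from the pivot axis). A push down of about 4 to 5 N on the knob seats it with the level on the board; it rises again when let go. Seated, the board still slopes 0.02 to 0.056 rad, knob end high, until the knob is turned.
- knob_grip (a point): Levelling knob on the board's right end: dark steel disc 44 mm across, 10 mm high, with a grip bar 42 mm long, 14 thick, 24 high. This point is the bar's centre, 12 mm above the disc; y along the bar, x through it, z up. Turning anticlockwise from above lowers this end 0.04 rad (11 mm) per rad, clockwise raises it; 0.5 to 1.4 rad are needed, about 0.12 N m; it stays as turned.
- bud_vase: White ceramic bud vase, 66 mm wide, 112 mm high, behind the shelf: leave alone. Origin under its middle.
- wood_bird: Carved wooden bird, 109 mm long, 54 mm high, behind the shelf: leave alone. Origin under its middle.
- spinning_top: Wooden spinning top, 53 mm wide, 62 mm high, near the front edge: leave alone. Origin under its middle.
- egg_cup: Turned wooden egg cup, 50 mm wide, 53 mm high, behind and to the right: leave alone. Origin under its middle.
Things that resemble listed ones, but are neither listed nor needed, are in the scene too. What is shaped like the part that bears level_mid but yellow is not meant.

How it is judged (in metres and radians):
On the way, in this order (a step that is already met when the one before it is completed fails the run):
1. the spirit level lies upright lengthwise on the board, let go (z of level_mid in the frame of board_mid between 0.013 and 0.023 m and x of level_mid in the frame of board_mid between -0.045 and 0.045 m and y of level_mid in the frame of board_mid between -0.065 and 0.07 m and angle between the y axis of level_mid and the y axis of board_mid, either way round below 0.26 rad and angle between level_mid's own z axis and vertical below 0.25 rad and contact force between each of the arm, the fingers and level below 0.1 N), for 0.2 s.
2. the knob is pressed until the board is seated on its foot (value of joint lift below 0.008 rad and contact force between the fingers and knob above 1 N), for 0.2 s.
At the end, for the whole second after the job is handed in: Fingers still on the knob (over 1 N), board lifted under 0.008 rad; level upright on the board, untouched, along it within 15 degrees, its middle within 45 mm across and 65 mm along of the board point; bubble within 5 mm of the vial's middle and still (under 4 mm/s) (all of step 1 and all of step 2 and value of joint bubble between -0.005 and 0.005 m and velocity of joint bubble between -0.004 and 0.004 m/s); the arm keeps its last pose, push and grip.
It fails at once if a bystander is moved by more than 30 mm (distance of any of bud_vase, wood_bird, spinning_top, egg_cup from where it was at the start of the episode above 0.03 m).
It also fails if it takes over 54 s, if anything falls off the work surface, if the arm or the gripper's body presses on something with over 40 N, if the wrist force passes 120 N, or if a joint passes its speed limit or range.

## Working session

There is one attempt and no reset: what is moved stays moved. The work goes in short steps, Python scripts to look and compute and a shell command to move; the robot and the scene stay as the last step left them, time stands still between calls to the robot, and variables do not carry over. Pictures are saved under pics/ and viewed, and the job is handed in when it is done.

```bash
ls; mkdir -p pics; cat > h.py <<'E'
import numpy as np, cv2
from cell import env
def snap(n,f):
    o=env.get_obs(); p,d=env.snapshot(n); cv2.imwrite(f'pics/{f}.png',p[:,:,::-1]); np.savez(f'pics/{f}.npz',p=p,d=d,pos=o['position'],rot=o['tcp_rot']); return p,d,o
def K(n):
    c=env.camera_params(n); f=210/np.tan(np.radians(c['vfov'])/2)
    return np.array([[f,0,c['cx']],[0,f,c['cy']],[0,0,1]]),np.array(c['dist'],float),c
def Rm(r):
    from scipy.spatial.transform import Rotation as R
    return R.from_euler('xyz',r,degrees=True).as_matrix()
def T(n,o=None):
    c=env.camera_params(n)
    if n!='wrist': return np.array(c['world_from_camera'])
    M=np.eye(4);M[:3,:3]=Rm(o['tcp_rot']);M[:3,3]=o['position'];return M@np.array(c['T_tool_cam'])
def cloud(n,d,o=None,uv=None):
    k,dist,c=K(n)
    if uv is None:
        v,u=np.mgrid[:420,:560]; uv=np.stack([u.ravel(),v.ravel()],1)
        z=d.ravel()
    else: uv=np.array(uv,float); z=np.array([d[int(round(b)),int(round(a))] for a,b in uv])
    q=cv2.undistortPoints(uv.astype(np.float64)[:,None],k,dist)[:,0]
    P=np.c_[q*z[:,None],z]; M=T(n,o)
    return P@M[:3,:3].T+M[:3,3]
def ray(n,uv,h,o=None):
    k,dist,c=K(n);q=cv2.undistortPoints(np.array(uv,float).reshape(-1,1,2),k,dist)[:,0]
    M=T(n,o);D=np.c_[q,np.ones(len(q))]@M[:3,:3].T;C=M[:3,3]
    return C+D*((h-C[2])/D[:,2])[:,None]
E
python3 - <<'E'
from h import *
print(env.get_obs())
snap('top','t0');snap('scene','s0')
for n in('top','scene','wrist'):print(n,env.camera_params(n))
E
```

```text
pics
{'time_s': 0.0, 'qpos': array([ 5.59897252e+01,  1.48598584e+01,  8.80112002e+01, -5.70362530e-04,
        7.72330774e+01, -1.16180064e+01]), 'qd': array([-0.07396809, -0.05752417,  0.00922312,  0.07177689, -0.02395113,
       -0.06933907]), 'joint_efforts': array([-1.06479976e-03, -4.37322664e+01, -2.83998370e+01,  7.16964388e-02,
        4.13425604e-02, -1.67937692e-04]), 'position': array([0.20917862, 0.50808381, 0.21781121]), 'tcp_rot': array([-101.31207971,   89.89586253, -123.70422162]), 'force': array([ 0.51232532, -0.1296276 ,  0.35170748]), 'wrist_torque': array([ 0.02893436, -0.04038315,  0.03059418]), 'width': 0.0931333295307414}
top {'vfov': 43.2294156920592, 'cx': 276.85749639856226, 'cy': 212.90803559199387, 'dist': array([-0.02452366,  0.        ,  0.        ,  0.        ,  0.        ]), 'world_from_camera': array([[-0.00516092, -0.97882793,  0.20461976,  0.26414918],
       [-0.99997037,  0.00388276, -0.00664749, -0.09568673],
       [ 0.00571226, -0.204648  , -0.97881896,  1.53887579],
       [ 0.        ,  0.        ,  0.        ,  1.        ]])}
scene {'vfov':
[... 233 characters left out ...]
      [-0.86671523, -0.35086196,  0.35454279, -0.60136518],
       [-0.01975826, -0.68607976, -0.72725799,  1.1238351 ],
       [ 0.        ,  0.        ,  0.        ,  1.        ]])}
wrist {'vfov': 68.9808707325269, 'cx': 280.0189795735804, 'cy': 201.35978195011333, 'dist': array([-0.0242759,  0.       ,  0.       ,  0.       ,  0.       ]), 'T_tool_cam': array([[-3.34790407e-06, -2.35423035e-01,  9.71892995e-01,
        -1.65363859e-01],
       [ 9.99999996e-01, -8.21505002e-05, -1.64547086e-05,
        -2.44947735e-05],
       [ 8.37153131e-05,  9.71892992e-01,  2.35423035e-01,
        -6.58519592e-02],
       [ 0.00000000e+00,  0.00000000e+00,  0.00000000e+00,
         1.00000000e+00]])}
```

View pics/t0.png

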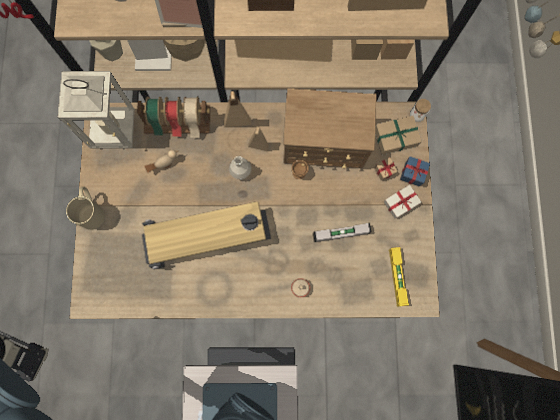

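View pics/s0.png

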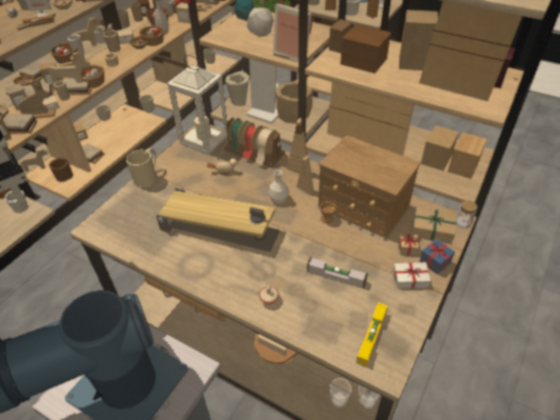

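The top view shows the board from about (145,248) to (268,222), the knob at (250,221), the grey level at (343,232) and the yellow decoy at (400,277). The spinning top is at (301,288) and the vase at (240,168). Next I measure them.

```bash
python3 - <<'E'
from h import *
z=np.load('pics/t0.npz');p,d=z['p'],z['d']
P=cloud('top',d).reshape(420,560,3)
c=p[190:280,130:390]; cv2.imwrite('pics/t0c.png',cv2.resize(c,None,fx=3,fy=3,interpolation=cv2.INTER_CUBIC)[:,:,::-1])
H=P[...,2]
# level: points z in .028-.045 near
def roi(u0,u1,v0,v1,lo,hi):
    m=np.zeros((420,560),bool);m[v0:v1,u0:u1]=1
    m&=(H>lo)&(H<hi);return m
m=roi(300,385,215,250,.025,.05);q=P[m];r=cv2.minAreaRect((q[:,:2]*1000).astype(np.float32));print('level',r,q[:,2].mean(),m.sum())
m=roi(135,280,195,275,.05,.12);q=P[m];
# board plane
b=roi(150,235,210,262,.045,.12);q=P[b]
A=np.c_[q[:,:2],np.ones(len(q))];s=np.linalg.lstsq(A,q[:,2],rcond=None)[0]
for _ in range(5):
    e=np.abs(A@s-q[:,2])<.004; s=np.linalg.lstsq(A[e],q[e,2],rcond=None)[0]
print('plane',s,e.sum(),len(e)); 
m=roi(130,285,195,275,.045,.13);q=P[m];res=q[:,2]-np.c_[q[:,:2],np.ones(len(q))]@s
qq=q[np.abs(res)<.006];print('board',cv2.minAreaRect((qq[:,:2]*1000).astype(np.float32)))
kk=q[res>.012];print('knob pts',kk.mean(0) if len(kk) else 0,len(kk), kk.max(0),kk.min(0), res.max())
for n,a in dict(vase=(240,165),bird=(165,159),top=(301,288),cup=(300,170),yellow=(400,277)).items():print(n,P[a[1],a[0]])
E
```

```text
level ((524.2278442382812, -292.4046630859375), (27.53693199157715, 166.37066650390625), 8.741912841796875) 0.03465009942941777 442
plane [ 0.02074245 -0.07262637  0.07103817] 2626 3346
board ((515.86279296875, 100.09343719482422), (139.97955322265625, 331.417724609375), 10.806255340576172)
knob pts [ 0.54046283 -0.02744016  0.11175374] 134 [ 0.56219008 -0.00708025  0.1270925 ] [ 0.52275058 -0.04793912  0.09578854] 0.04174899680737572
vase [ 0.70815398 -0.00103601  0.08544531]
bird [0.74344882 0.2249201  0.03354103]
top [ 0.36008585 -0.1712244   0.06594861]
cup [ 0.70718852 -0.17477268  0.03633587]
yellow [ 0.39115437 -0.45328303  0.0386613 ]
```

View pics/t0c.png

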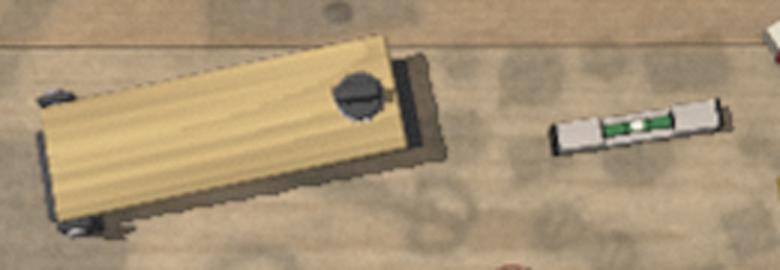

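```bash
cat >> h.py <<'E'
def plan(xyz,a=None,o=None):
    "a: jaw axis yaw deg (mod 180) ; gives shift in tool axes and turn rad about tool x"
    o=o or env.get_obs();R=Rm(o['tcp_rot']);s=R.T@(np.array(xyz)-o['position'])
    y=np.degrees(np.arctan2(R[1,1],R[0,1]));t=None
    if a is not None:
        dy=(a-y+90)%180-90; t=-np.radians(dy)
    print('time',o['time_s'],'pos',o['position'].round(4),'jaw yaw',round(y,2),'down',R[:,0].round(4),'shift',s.round(4),'turn',t,'alt',None if t is None else t-np.sign(t)*np.pi,'q',o['qpos'].round(1),'F',o['force'].round(2),'w',round(o['width'],4))
E
python3 - <<'E'
from h import *
z=np.load('pics/t0.npz');p,d=z['p'],z['d']
hsv=cv2.cvtColor(p,cv2.COLOR_RGB2HSV)
print(hsv[235,200],hsv[240,170],hsv[300,120],hsv[190,130])
P=cloud('top',d).reshape(420,560,3)
s=np.array([ 0.02074245,-0.07262637,0.07103817])
h=P[...,2]-(P[...,:2]@s[:2]+s[2])
m=(hsv[...,1]>85)&(np.abs(h)<.006);m[:195]=0;m[275:]=0;m[:,280:]=0;m[:,:130]=0
q=P[m];n=m.astype(np.uint8)
c,_=cv2.findContours(n,0,1);c=max(c,key=cv2.contourArea);r=cv2.minAreaRect(c);print(r);bx=cv2.boxPoints(r)
for u in bx:
    hh=.07
    for _ in range(5): w=ray('top',[u],hh)[0];hh=w[:2]@s[:2]+s[2]
    print(u,w)
plan([.524,-.292,.20],8.7)
E
```

```text
[ 20 103 216] [ 19 103 204] [ 19  68 181] [ 16  78 167]
((203.45199584960938, 231.99490356445312), (38.831783294677734, 118.78494262695312), 77.6609115600586)
[141.28238 225.7195 ] [0.53734085 0.27856115 0.06195305]
[257.3234  200.33553] [ 0.60393803 -0.05080826  0.08725534]
[265.6216  238.27031] [ 0.49603924 -0.07403956  0.08670446]
[149.5806 263.6543] [0.42959586 0.25040037 0.06176337]
time 0.1 pos [0.2092 0.5081 0.2179] jaw yaw 67.61 down [-9.0e-04 -1.4e-03 -1.0e+00] shift [ 0.0187 -0.6199  0.5958] turn 1.0281750915858774 alt -2.1134175620039155 q [ 56.   14.9  88.   -0.   77.2 -11.6] F [0.86 0.2  0.8 ] w 0.0933
```

```bash
python3 -m inch '[[[0.0187,-0.62,0.596],1.03,100],[[0.0187,-0.62,0.596],1.03,100],[[0.0187,-0.62,0.596],1.03,100],[[0.0187,-0.62,0.596],1.03,100],[[0.0187,-0.62,0.596],1.03,100],[[0.0187,-0.62,0.596],1.03,100],[[0.0187,-0.62,0.596],1.03,100],[[0.0187,-0.62,0.596],1.03,100],[[0.0187,-0.62,0.596],1.03,100],[[0.0187,-0.62,0.596],1.03,100],[[0.0187,-0.62,0.596],1.03,100],[[0.0187,-0.62,0.596],1.03,100]]'; python3 -c "
from h import *
plan([.524,-.292,.20],8.7)"
```

```text
time_s: 1.3
position: [0.4292, -0.0517, 0.2055]
tcp_rot: [165.6, 90.0, 84.2]
force: [0.1, 0.9, -0.3]
width: 0.0928
time 1.3 pos [ 0.4292 -0.0517  0.2055] jaw yaw 8.56 down [ 0.e+00  3.e-04 -1.e+00] shift [0.0054 0.058  0.2517] turn -0.0024778389826834884 alt 3.1391148146071095 q [-21.7   3.1 104.1   0.   72.9 -30.3] F [ 0.11  0.95 -0.27] w 0.0928
```

```bash
python3 -m inch '[[[0.0054,0.058,0.252],0,100],[[0.0054,0.058,0.252],0,100],[[0.0054,0.058,0.252],0,100],[[0.0054,0.058,0.252],0,100],[[0.0054,0.058,0.252],0,100],[[0.0054,0.058,0.252],0,100],[[0.0054,0.058,0.252],0,100],[[0.0054,0.058,0.252],0,100],[[0.0054,0.058,0.252],0,100]]'; python3 -c "
from h import *
plan([.524,-.292,.20],8.7)
snap('wrist','w1')"
```

```text
time_s: 2.2
position: [0.5237, -0.2884, 0.2004]
tcp_rot: [-159.7, 90.0, 119.0]
force: [-0.2, 0.1, 0.7]
width: 0.0927
time 2.2 pos [ 0.5237 -0.2884  0.2004] jaw yaw 8.67 down [-4.e-04  7.e-04 -1.e+00] shift [ 0.0004 -0.0003  0.0036] turn -0.0005013668991900705 alt 3.141091286690603 q [-39.5  20.4  82.7   0.   76.9 -48.2] F [-0.21  0.07  0.68] w 0.0927
```

View pics/w1.png

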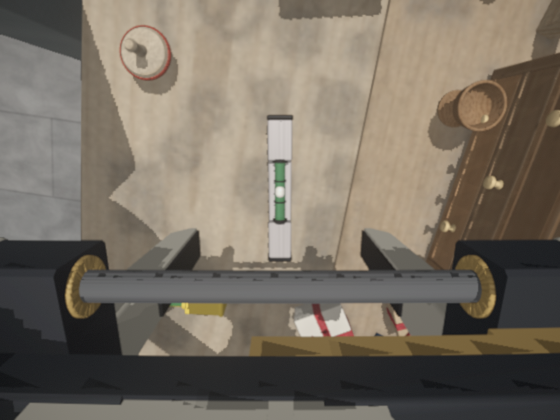

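The wrist view shows the level upright and centred between the fingers, with its ends at (280,117) and (280,260) and the bubble at (280,190).

```bash
python3 - <<'E'
from h import *
z=np.load('pics/w1.npz');d=z['d'];o=dict(position=z['pos'],tcp_rot=z['rot'])
P=cloud('wrist',d,o).reshape(420,560,3)
m=np.zeros((420,560),bool);m[105:270,255:305]=1;m&=(P[...,2]>.02)&(P[...,2]<.06)
q=P[m];print(m.sum(),q[:,2].mean(),np.percentile(q[:,2],[5,50,95]));r=cv2.minAreaRect((q[:,:2]*1000).astype(np.float32));print(r)
w=ray('wrist',[(280,117),(280,261)],.036,o);print(w,w.mean(0))
print(np.array([d[60,145]])); print(cloud('wrist',d,o,[(320,100),(240,200),(100,100)]))
c=r[0];a=r[2]
plan([c[0]/1000,c[1]/1000,.009],8.7)
E
```

```text
3363 0.032144459423982204 [0.02079876 0.03464085 0.03647314]
((522.9215087890625, -292.87237548828125), (26.97677230834961, 164.83123779296875), 8.525925636291504)
[[ 0.51121202 -0.21341658  0.036     ]
 [ 0.5356255  -0.37360276  0.036     ]] [ 0.52341876 -0.29350967  0.036     ]
[0.30570138]
[[ 5.53608819e-01 -1.86504349e-01 -2.39641936e-03]
 [ 4.77110720e-01 -3.17413246e-01 -8.09947333e-04]
 [ 3.02749954e-01 -2.23965601e-01 -2.56004532e-04]]
time 2.25 pos [ 0.5239 -0.2884  0.2006] jaw yaw 8.68 down [ 0.e+00  3.e-04 -1.e+00] shift [ 0.1916 -0.0016  0.0043] turn -0.0002659882715768813 alt 3.1413266653182164 q [-39.5  20.4  82.7   0.   76.9 -48.2] F [0.46 0.01 0.23] w 0.0929
```

```bash
python3 -m inch '[[[0.05,-0.0015,0.0045],0,100],[[0.1,-0.0015,0.0045],0,100],[[0.15,-0.0015,0.0045],0,100],[[0.175,-0.0015,0.0045],0,100],[[0.191,-0.0015,0.0045],0,100],[[0.191,-0.0015,0.0045],0,100],[[0.191,-0.0015,0.0045],0,0],[[0.191,-0.0015,0.0045],0,0],[[0.191,-0.0015,0.0045],0,0],[[0.191,-0.0015,0.0045],0,0],[[0.191,-0.0015,0.0045],0,0],[[0.191,-0.0015,0.0045],0,0]]'; python3 -c "
from h import *
plan([.524,-.292,.009],8.7)"
```

```text
time_s: 3.45
position: [0.5234, -0.295, 0.0095]
tcp_rot: [40.3, 90.0, -41.1]
force: [0.3, 0.2, 0.1]
width: 0.0494
time 3.45 pos [ 0.5234 -0.295   0.0095] jaw yaw 8.59 down [ 4.e-04 -3.e-04 -1.e+00] shift [ 0.0005  0.001  -0.0028] turn -0.0019634805824796787 alt 3.1396291730073136 q [-40.   31.8  94.3  -0.   53.9 -48.6] F [0.25 0.15 0.12] w 0.0494
```

```bash
python3 -m inch '[[[0,0,0],0,0],[[0,0,0],0,0],[[0,0,0],0,0],[[0,0,0],0,0],[[0,0,0],0,0],[[0,0,0],0,0]]'; python3 -m inch '[[[-0.03,0,0],0,0],[[-0.08,0,0],0,0],[[-0.13,0,0],0,0],[[-0.18,0,0],0,0],[[-0.18,0,0],0,0],[[-0.18,0,0],0,0]]';python3 -c "
from h import *
plan([.512,.124,.2],11.5)"
```

```text
time_s: 4.05
position: [0.5234, -0.2948, 0.0091]
tcp_rot: [80.7, 90.0, -0.7]
force: [0.4, -0.1, -0.9]
width: 0.0256
time_s: 4.65
position: [0.5236, -0.295, 0.1901]
tcp_rot: [40.1, 89.9, -41.3]
force: [-0.1, -0.5, -3.1]
width: 0.0254
time 4.65 pos [ 0.5236 -0.295   0.1901] jaw yaw 8.6 down [ 0.0017 -0.0015 -1.    ] shift [-0.0105  0.0512 -0.416 ] turn -0.050605674499438306 alt 3.090986979090355 q [-40.   21.1  83.2  -0.   75.6 -48.6] F [-0.15 -0.5  -3.08] w 0.0254
```

```bash
python3 -m inch '[[[-0.01,0.051,-0.416],-0.05,0],[[-0.01,0.051,-0.416],-0.05,0],[[-0.01,0.051,-0.416],-0.05,0],[[-0.01,0.051,-0.416],-0.05,0],[[-0.01,0.051,-0.416],-0.05,0],[[-0.01,0.051,-0.416],-0.05,0],[[-0.01,0.051,-0.416],-0.05,0],[[-0.01,0.051,-0.416],-0.05,0],[[-0.01,0.051,-0.416],-0.05,0],[[-0.01,0.051,-0.416],-0.05,0],[[-0.01,0.051,-0.416],-0.05,0],[[-0.01,0.051,-0.416],-0.05,0]]';python3 -c "
from h import *
plan([.512,.124,.092],11.5); snap('scene','s1')"
```

```text
time_s: 5.85
position: [0.511, 0.123, 0.1978]
tcp_rot: [-88.4, 89.8, -167.0]
force: [-0.3, -1.1, -3.1]
width: 0.0257
time 5.85 pos [0.511  0.123  0.1978] jaw yaw 11.41 down [-2.7e-03 -6.0e-04 -1.0e+00] shift [ 0.1058  0.0015 -0.0008] turn -0.001639836485114016 alt 3.139952817104679 q [  1.4  13.3  93.   -0.   73.9 -10. ] F [-0.29 -1.06 -3.15] w 0.0257
```

View pics/s1.png

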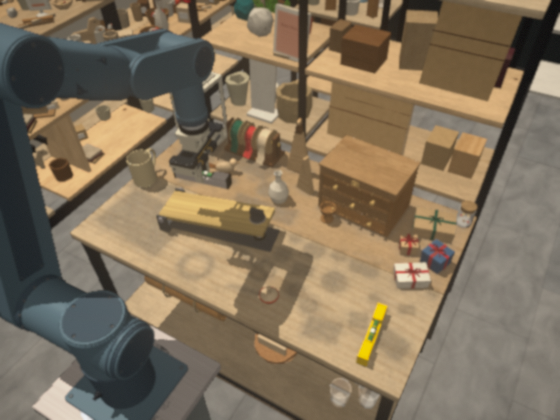

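The scene view shows the level held above the shelf, with the gripper at about (205,165). Now I lower it.

```bash
python3 -m inch '[[[0.05,0.001,-0.001],0,0],[[0.09,0.001,-0.001],0,0],[[0.103,0.001,-0.001],0,0],[[0.105,0.001,-0.001],0,0],[[0.105,0.001,-0.001],0,0],[[0.105,0.001,-0.001],0,0]]'; python3 -m inch '[[[0.001,0,0],0,0],[[0.002,0,0],0,0],[[0.003,0,0],0,0],[[0.004,0,0],0,0]]';python3 -m inch '[[[0.001,0,0],0,0],[[0.002,0,0],0,0]]'
```

```text
time_s: 6.5
position: [0.5137, 0.1247, 0.0955]
tcp_rot: [79.1, 89.8, 0.5]
force: [0.7, -0.2, -1.5]
width: 0.0258
time_s: 6.9
position: [0.5125, 0.1254, 0.0904]
tcp_rot: [78.3, 90.0, -0.3]
force: [-0.2, -0.8, -2.3]
width: 0.0255
time_s: 7.1
position: [0.5123, 0.1254, 0.0881]
tcp_rot: [-109.8, 90.0, 171.7]
force: [0.5, -0.2, -1.4]
width: 0.0255
```

```bash
python3 -m inch '[[[0.001,0,0],0,0],[[0.002,0,0],0,0]]'; python3 -m inch '[[[0.001,0,0],0,0],[[0.001,0,0],0,0]]';python3 -m inch '[[[0.001,0,0],0,0],[[0.002,0,0],0,0],[[0.002,0,0],0,0]]'
```

```text
time_s: 7.3
position: [0.5125, 0.1255, 0.0863]
tcp_rot: [123.5, 90.0, 44.9]
force: [-0.8, 1.8, 0.6]
width: 0.0259
time_s: 7.5
position: [0.5125, 0.1254, 0.0854]
tcp_rot: [99.3, 90.0, 20.8]
force: [-1.8, 1.9, 0.9]
width: 0.0257
time_s: 7.8
position: [0.5124, 0.1255, 0.0832]
tcp_rot: [162.2, 90.0, 83.6]
force: [-1.3, 2.3, 0.4]
width: 0.026
```

```bash
python3 -m inch '[[[0,0,0],0,70],[[0,0,0],0,70],[[0,0,0],0,70],[[0,0,0],0,70],[[0,0,0],0,70],[[0,0,0],0,70],[[-0.02,0,0],0,70],[[-0.06,0,0],0,70],[[-0.1,0,0],0,70],[[-0.14,0,0],0,70],[[-0.14,0,0],0,70],[[-0.14,0,0],0,70]]'; python3 -c "
from h import *
plan([.545,-.038,.21],11.5); snap('wrist','w2')"
```

```text
time_s: 9.0
position: [0.5128, 0.1253, 0.224]
tcp_rot: [78.5, 89.9, -0.0]
force: [0.3, -0.1, -0.9]
width: 0.0654
time 9.0 pos [0.5128 0.1253 0.224 ] jaw yaw 11.46 down [ 0.0023 -0.     -1.    ] shift [ 0.0141 -0.0009  0.1665] turn -0.0006826492544600103 alt 3.1409100043353333 q [ 1.6 12.2 90.6 -0.  77.1 -9.8] F [ 0.33 -0.12 -0.95] w 0.0654
```

View pics/w2.png

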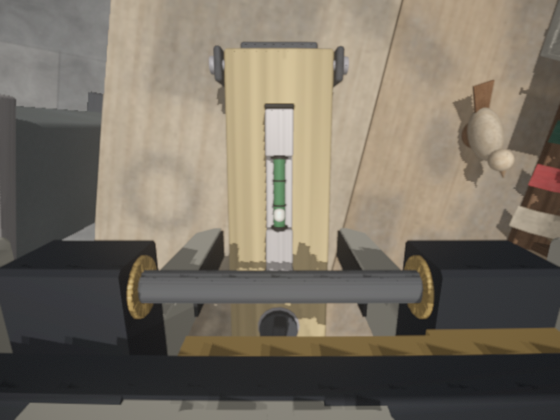

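The level lies straight and centred on the board, its visible part running from (280,105) down. Its bubble is at (280,215), at the knob end. The knob is at (278,327). I move over it.

```bash
python3 -m inch '[[[0,-0.001,0.166],0,70],[[0,-0.001,0.166],0,70],[[0,-0.001,0.166],0,70],[[0,-0.001,0.166],0,70],[[0,-0.001,0.166],0,70],[[0,-0.001,0.166],0,70]]'; python3 - <<'E'
from h import *
p,d,o=snap('wrist','w3')
P=cloud('wrist',d,o).reshape(420,560,3)
print(P[120:260:10,280].round(4));plan([.545,-.038,.21],11.5)
c=p[100:300,180:380]; cv2.imwrite('pics/w3c.png',cv2.resize(c,None,fx=3,fy=3,interpolation=cv2.INTER_CUBIC)[:,:,::-1])
E
```

```text
time_s: 9.65
position: [0.5435, -0.0369, 0.2217]
tcp_rot: [-129.7, 89.8, 151.7]
force: [-0.2, -0.2, 0.5]
width: 0.065
[[ 5.278e-01  3.410e-02  7.910e-02]
 [ 5.297e-01  2.470e-02  7.890e-02]
 [ 5.303e-01  2.680e-02  3.872e-01]
 [ 5.335e-01  5.800e-03  8.160e-02]
 [ 5.355e-01 -3.900e-03  8.080e-02]
 [ 5.366e-01 -9.000e-03  1.171e-01]
 [ 5.383e-01 -1.750e-02  1.187e-01]
 [ 5.401e-01 -2.640e-02  1.187e-01]
 [ 5.419e-01 -3.530e-02  1.191e-01]
 [ 5.437e-01 -4.420e-02  1.199e-01]
 [ 5.525e-01 -8.970e-02 -5.000e-04]
 [ 5.553e-01 -1.036e-01 -1.300e-03]
 [ 5.580e-01 -1.174e-01 -9.000e-04]
 [ 5.609e-01 -1.315e-01 -8.000e-04]]
time 9.7 pos [ 0.5436 -0.0363  0.2221] jaw yaw 11.48 down [-0.0022  0.0014 -1.    ] shift [0.0121 0.0011 0.0019] turn -0.0003482218906227084 alt 3.1412444316991706 q [-15.6  14.2  88.2   0.   77.7 -27.1] F [-0.5   0.2   0.41] w 0.0653
```

View pics/w3c.png

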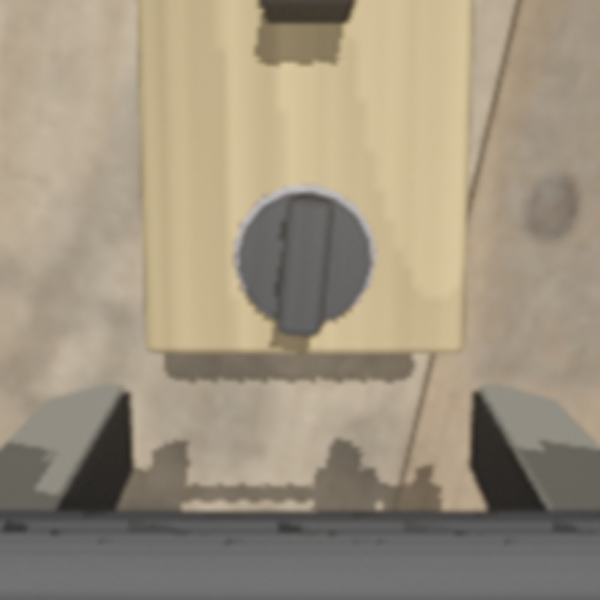

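```bash
python3 - <<'E'
from h import *
z=np.load('pics/w3.npz');d=z['d'];o=dict(position=z['pos'],tcp_rot=z['rot'])
P=cloud('wrist',d,o).reshape(420,560,3)
m=np.zeros((420,560),bool);m[155:220,255:310]=1;m&=(P[...,2]>.113)&(P[...,2]<.125)
q=P[m];r=cv2.minAreaRect((q[:,:2]*1000).astype(np.float32));print(m.sum(),r,q.mean(0),np.median(q[:,2]))
s=lambda u,v:(180+u/3,100+v/3)
w=ray('wrist',[s(312,197),s(299,333),s(286,265),s(326,265)],.119,o);print(w.round(4));dd=w[0]-w[1];print(np.degrees(np.arctan2(-dd[0],dd[1])),np.hypot(*dd[:2]),(w[0]+w[1])/2)
m2=np.zeros((420,560),bool);m2[155:220,255:310]=1;m2&=(P[...,2]>.088)&(P[...,2]<.105);print(np.median(P[m2][:,2]),m2.sum())
E
```

```text
700 ((541.4323120117188, -25.52274513244629), (14.007658004760742, 41.76487350463867), 6.1579484939575195) [ 0.54131898 -0.02487437  0.11892007] 0.11905614681492832
[[ 0.5392 -0.0043  0.119 ]
 [ 0.5437 -0.0455  0.119 ]
 [ 0.5357 -0.0257  0.119 ]
 [ 0.5474 -0.0233  0.119 ]]
6.12037598077812 0.041433927301887295 [ 0.54144726 -0.02486444  0.119     ]
0.09537052634319715 893
```

```bash
python3 -c "
from h import *
plan([.5414,-.0250,.1],6.1)"
```

```text
time 9.7 pos [ 0.5436 -0.0363  0.2221] jaw yaw 11.48 down [-0.0022  0.0014 -1.    ] shift [ 0.1222  0.0003 -0.0113] turn 0.09389955771707094 alt -3.047693095872722 q [-15.6  14.2  88.2   0.   77.7 -27.1] F [-0.5   0.2   0.41] w 0.0653
```

```bash
python3 -m inch '[[[0.04,0,-0.011],0.094,60],[[0.08,0,-0.011],0.094,60],[[0.105,0,-0.011],0.094,60],[[0.12,0,-0.011],0.094,60],[[0.122,0,-0.011],0.094,60],[[0.122,0,-0.011],0.094,60]]'; python3 -c "
from h import *
plan([.5414,-.0250,.098],6.1)
p,d,o=snap('scene','s2');cv2.imwrite('pics/s2c.png',cv2.resize(p[130:280,130:330],None,fx=4,fy=4,interpolation=cv2.INTER_CUBIC)[:,:,::-1])
p,d,o=snap('top','t2');cv2.imwrite('pics/t2c.png',cv2.resize(p[190:280,130:290],None,fx=4,fy=4,interpolation=cv2.INTER_CUBIC)[:,:,::-1])
"
```

```text
time_s: 10.3
position: [0.5419, -0.0254, 0.1012]
tcp_rot: [-125.3, 90.0, 150.9]
force: [-0.1, -1.0, 0.0]
width: 0.0556
time 10.3 pos [ 0.5419 -0.0254  0.1012] jaw yaw 6.17 down [-7.e-04  4.e-04 -1.e+00] shift [ 0.0032 -0.0004 -0.0005] turn 0.001297980860674824 alt -3.140294672729118 q [-14.5  20.2  98.1   0.   61.7 -20.7] F [-0.13 -1.03  0.02] w 0.0556
```

View pics/s2c.png

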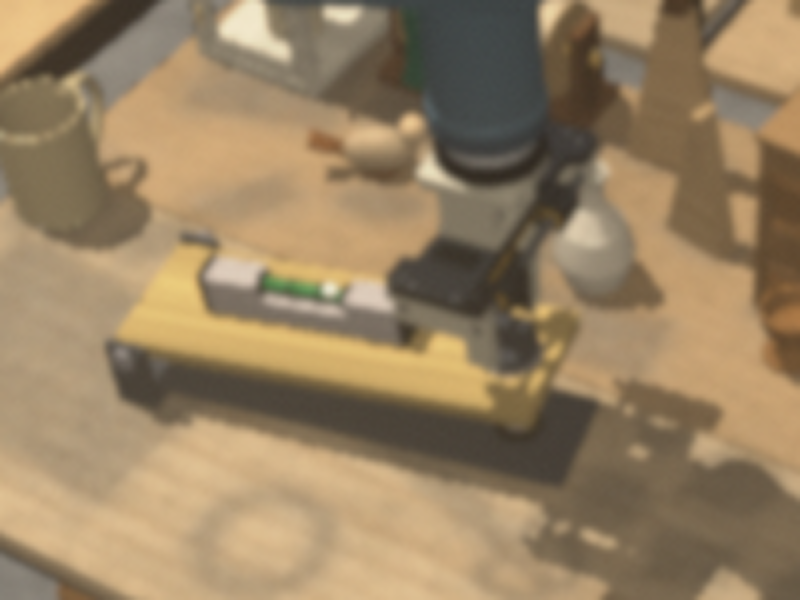

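View pics/t2c.png

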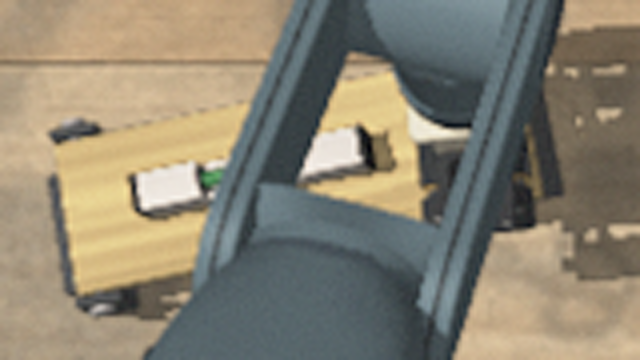

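The scene crop shows the bubble at the right end of the vial, (332,290), still unoccluded. The top view is blocked by the arm, so I use the scene camera. Next I lower until it touches the disc, then grip.

```bash
python3 -m inch '[[[0.002,0,0],0,60],[[0.003,0,0],0,60],[[0.004,0,0],0,60],[[0.004,0,0],0,60]]'; python3 -m inch '[[[0.001,0,0],0,60],[[0.001,0,0],0,60]]'
```

```text
time_s: 10.8
position: [0.5422, -0.0269, 0.0973]
tcp_rot: [74.5, 90.0, -9.5]
force: [0.5, -0.4, -0.5]
width: 0.0557
time_s: 11.0
position: [0.5421, -0.0269, 0.0961]
tcp_rot: [-109.4, 90.0, 166.7]
force: [1.2, -1.0, 0.1]
width: 0.0557
```

Now close on the bar at this height.

```bash
python3 -m inch '[[[0,0,0],0,0],[[0,0,0],0,0],[[0,0,0],0,0],[[0,0,0],0,0],[[0,0,0],0,0],[[0,0,0],0,0],[[0,0,0],0,0],[[0,0,0],0,0],[[0,0,0],0,0]]';  python3 -m inch '[[[0.003,0,0],0,0],[[0.006,0,0],0,0],[[0.006,0,0],0,0]]'; python3 -m inch '[[[0.002,0,0],0,0],[[0.004,0,0],0,0],[[0.004,0,0],0,0]]'
```

```text
time_s: 11.9
position: [0.5422, -0.0269, 0.0962]
tcp_rot: [-3.2, 90.0, -87.1]
force: [-0.3, -0.5, 2.1]
width: 0.0139
time_s: 12.2
position: [0.5426, -0.0276, 0.0902]
tcp_rot: [26.7, 89.9, -57.2]
force: [1.1, -4.8, 5.0]
width: 0.0139
time_s: 12.5
position: [0.5429, -0.028, 0.0866]
tcp_rot: [34.1, 89.9, -49.8]
force: [-0.1, -5.3, 5.5]
width: 0.0139
```

```bash
python3 -m inch '[[[0.001,0,0],0,0],[[0.001,0,0],0,0]]'; python3 -m inch '[[[0.001,0,0],0,0],[[0.001,0,0],0,0]]'; python3 -m inch '[[[0.001,0,0],0,0],[[0.001,0,0],0,0]]'
```

```text
time_s: 12.7
position: [0.543, -0.028, 0.0858]
tcp_rot: [36.9, 89.9, -47.0]
force: [-0.0, -6.6, 5.8]
width: 0.0141
time_s: 12.9
position: [0.5433, -0.0281, 0.0852]
tcp_rot: [43.5, 89.8, -40.4]
force: [-0.4, -6.0, 7.2]
width: 0.014
time_s: 13.1
position: [0.5437, -0.028, 0.0848]
tcp_rot: [52.5, 89.8, -31.4]
force: [-0.3, -4.5, 11.9]
width: 0.0138
```

```bash
python3 -m inch '[[[0,0,0],0,0],[[0,0,0],0,0],[[0.0012,0,0],-0.1,0],[[0.0024,0,0],-0.2,0],[[0.0036,0,0],-0.3,0],[[0.0048,0,0],-0.4,0],[[0.0048,0,0],-0.4,0]]';python3 -c "
from h import *
plan([.5414,-.0250,.098],6.1)
p,d,o=snap('scene','s3');cv2.imwrite('pics/s3c.png',cv2.resize(p[170:245,140:280],None,fx=5,fy=5,interpolation=cv2.INTER_CUBIC)[:,:,::-1])"
```

```text
time_s: 13.8
position: [0.5436, -0.0286, 0.08]
tcp_rot: [17.5, 89.7, -43.4]
force: [-1.0, -5.9, 11.2]
width: 0.0138
time 13.8 pos [ 0.5436 -0.0286  0.08  ] jaw yaw 29.18 down [ 0.0032 -0.003  -1.    ] shift [-0.018  -0.0002 -0.0041] turn 0.40283146235924205 alt -2.738761191230551 q [-14.7  21.7  99.3  -0.1  58.7 -43.8] F [-1.04 -5.88 11.17] w 0.0138
```

View pics/s3c.png

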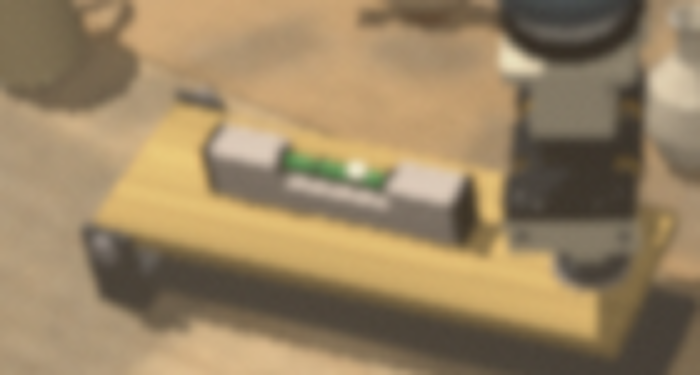

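```bash
python3 -m inch '[[[0,0,0],0,0],[[0,0,0],0,0],[[0,0,0],0,0],[[0,0,0],0,0],[[0,0,0],0,0],[[0,0,0],0,0],[[0,0,0],0,0],[[0,0,0],0,0],[[0,0,0],0,0],[[0,0,0],0,0],[[0,0,0],0,0],[[0,0,0],0,0]]'; cat >> h.py <<'E'
def bub(f):
    p,d,o=snap('scene',f)
    cv2.imwrite(f'pics/{f}c.png',cv2.resize(p[188:222,178:238],None,fx=13,fy=13,interpolation=cv2.INTER_CUBIC)[:,:,::-1])
    print(o['time_s'],o['position'].round(4),o['force'].round(1),'jaw')
    return p,d,o
E
python3 -c "
from h import *
bub('b1')"
```

```text
time_s: 15.05
position: [0.5435, -0.0286, 0.0801]
tcp_rot: [14.8, 89.7, -46.2]
force: [0.6, -6.6, 12.6]
width: 0.014
15.05 [ 0.5435 -0.0286  0.0801] [ 0.6 -6.6 12.6] jaw
```

View pics/b1c.png

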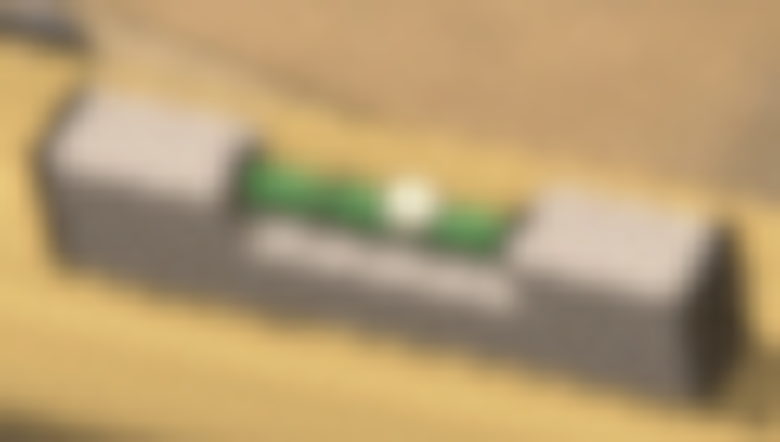

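The bubble is now at (410,202). The left ring is at about 330, so the middle is near 378 and the bubble is about 8 mm towards the knob. That calls for about 0.4 rad more.

```bash
python3 -m inch '[[[0.0011,0,0],-0.1,0],[[0.0023,0,0],-0.2,0],[[0.0034,0,0],-0.3,0],[[0.0043,0,0],-0.38,0],[[0.0043,0,0],-0.38,0],[[0.0043,0,0],-0.38,0],[[0.0043,0,0],-0.38,0],[[0.0043,0,0],-0.38,0],[[0.0043,0,0],-0.38,0],[[0.0043,0,0],-0.38,0]]';python3 -m inch '[[[0,0,0],0,0],[[0,0,0],0,0],[[0,0,0],0,0],[[0,0,0],0,0],[[0,0,0],0,0],[[0,0,0],0,0],[[0,0,0],0,0],[[0,0,0],0,0],[[0,0,0],0,0],[[0,0,0],0,0],[[0,0,0],0,0],[[0,0,0],0,0]]'; 
python3 -c "
from h import *
bub('b2');plan([.5414,-.0250,.098],6.1)"
```

```text
time_s: 16.1
position: [0.5436, -0.029, 0.0757]
tcp_rot: [-10.7, 89.7, -49.9]
force: [-1.5, -7.4, 10.6]
width: 0.014
time_s: 17.3
position: [0.5436, -0.029, 0.0757]
tcp_rot: [-11.5, 89.7, -50.7]
force: [0.1, -8.7, 10.6]
width: 0.0139
17.3 [ 0.5436 -0.029   0.0757] [ 0.1 -8.7 10.6] jaw
time 17.35 pos [ 0.5436 -0.029   0.0757] jaw yaw 50.81 down [ 0.0032 -0.0038 -1.    ] shift [-0.0223  0.0017 -0.0041] turn 0.7803160397985678 alt -2.361276613791225 q [-14.7  22.   99.6  -0.2  58.2 -65.4] F [-0.55 -9.75 11.  ] w 0.0139
```

View pics/b2c.png

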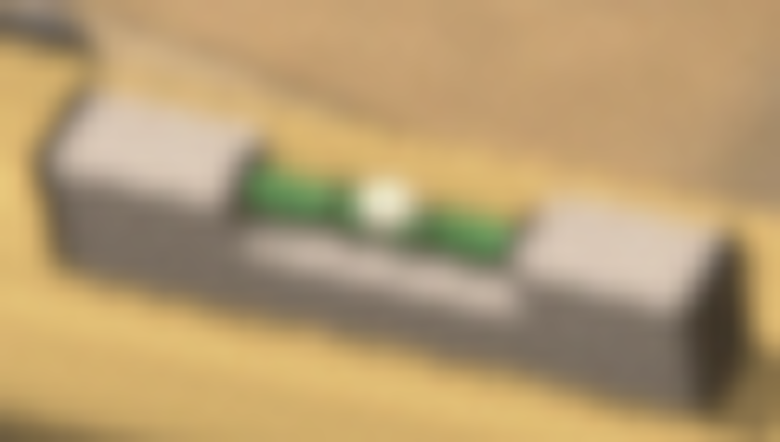

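The bubble is at (384,203), between the rings at about 335 and 425. One more numeric check before I hand in.

```bash
python3 - <<'E'
from h import *
def meas(p):
    hs=cv2.cvtColor(cv2.resize(p[188:222,178:238],None,fx=8,fy=8,interpolation=cv2.INTER_CUBIC),cv2.COLOR_RGB2HSV)
    g=(hs[...,0]>45)&(hs[...,0]<85)&(hs[...,1]>90)
    y,x=np.nonzero(g); 
    rgb=cv2.resize(p[188:222,178:238],None,fx=8,fy=8,interpolation=cv2.INTER_CUBIC).astype(int)
    w=(rgb.min(2)>195);w[:, :int(x.min())]=0;w[:,int(x.max()):]=0
    w[:int(y.min())-5]=0;w[int(y.max()):]=0
    n,l,s,c=cv2.connectedComponentsWithStats(w.astype(np.uint8)); i=1+np.argmax(s[1:,4]) if n>1 else 0
    print('green x',x.min(),x.max(),'mid',(x.min()+x.max())/2,'bubble',c[i],s[i,4],'off mm',(c[i][0]-(x.min()+x.max())/2)/8*13/13/ (647/160/13))
for f in ('b1','b2'): meas(np.load(f'pics/{f}.npz')['p'])
p,d,o=bub('b3');meas(p)
E
python3 -m inch '[[[0,0,0],0,0],[[0,0,0],0,0],[[0,0,0],0,0],[[0,0,0],0,0],[[0,0,0],0,0]]'
python3 - <<'E'
from h import *
p,d,o=bub('b4');P=cloud('scene',d).reshape(420,560,3)
q=P[195:216,182:235].reshape(-1,3);print('level top z',np.percentile(q[:,2],[50,90]))
E
```

```text
green x 153 302 mid 227.5 bubble [252.65517241 123.27586207] 29 off mm 10.108724617598469
green x 155 307 mid 231.0 bubble [237.29411765 123.5       ] 34 off mm 2.529320847349754
17.35 [ 0.5436 -0.029   0.0757] [-0.5 -9.7 11. ] jaw
green x 155 307 mid 231.0 bubble [237.5 123.5] 32 off mm 2.6120556414219473
time_s: 17.9
position: [0.5436, -0.029, 0.0757]
tcp_rot: [-10.9, 89.7, -50.1]
force: [-0.9, -7.4, 11.9]
width: 0.0138
17.9 [ 0.5436 -0.029   0.0757] [-0.9 -7.4 11.9] jaw
level top z [0.07460271 0.09786745]
```

View pics/b4c.png

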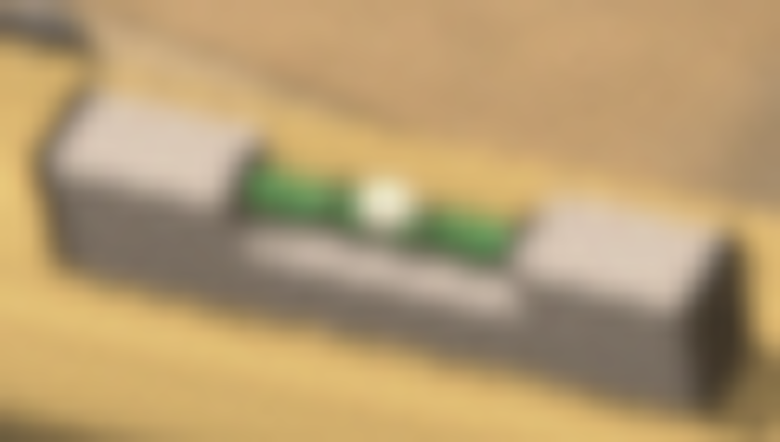

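View pics/b4.png

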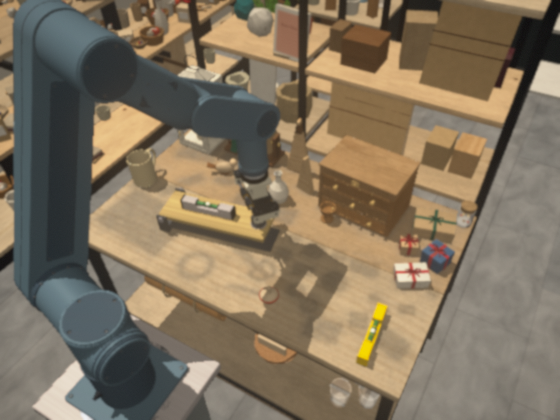

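The two estimates put the bubble 1 and 2.6 mm towards the knob, and it is standing still. I trim it by 0.09 rad.

```bash
python3 -m inch '[[[0.0005,0,0],-0.045,0],[[0.0011,0,0],-0.09,0],[[0.0011,0,0],-0.09,0],[[0.0011,0,0],-0.09,0],[[0.0011,0,0],-0.09,0],[[0.0011,0,0],-0.09,0],[[0.0011,0,0],-0.09,0],[[0.0011,0,0],-0.09,0],[[0.0011,0,0],-0.09,0],[[0.0011,0,0],-0.09,0],[[0.0011,0,0],-0.09,0],[[0.0011,0,0],-0.09,0]]';python3 -m inch '[[[0,0,0],0,0],[[0,0,0],0,0],[[0,0,0],0,0],[[0,0,0],0,0],[[0,0,0],0,0],[[0,0,0],0,0],[[0,0,0],0,0],[[0,0,0],0,0],[[0,0,0],0,0],[[0,0,0],0,0],[[0,0,0],0,0],[[0,0,0],0,0]]'; 
python3 -c "
from h import *
bub('b5')"
```

```text
time_s: 19.15
position: [0.5438, -0.0291, 0.0747]
tcp_rot: [-12.9, 89.7, -46.9]
force: [-0.4, -9.3, 12.0]
width: 0.0138
time_s: 20.35
position: [0.5438, -0.029, 0.0748]
tcp_rot: [-12.5, 89.7, -46.5]
force: [-0.2, -9.2, 11.4]
width: 0.0138
20.35 [ 0.5438 -0.029   0.0748] [-0.2 -9.2 11.4] jaw
```

View pics/b5c.png

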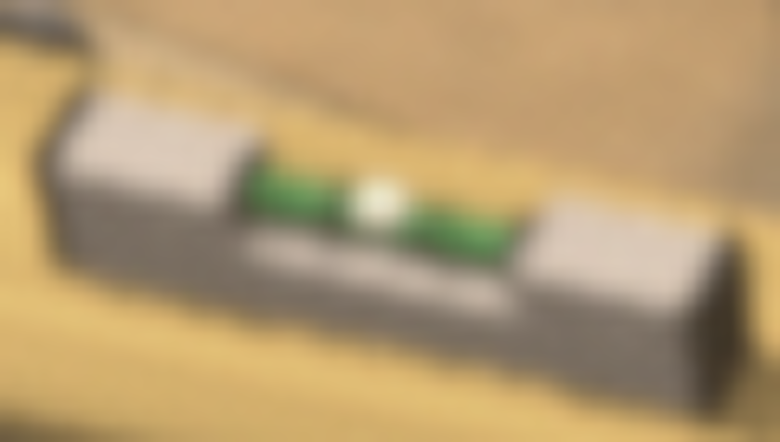

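The bubble now sits at (379,202), mid-vial (visible green about 243 to 517), between the two lines. The push holds at about 11 N, so I hand in.

```bash
python3 -c "
from cell import env
print(env.finish_job())"
```

```text
the job is handed in; nothing more can be done
None
```

I laid the grey level on the board and let go of it. I then gripped the knob bar, pressed the board down and turned the knob about 0.87 rad anticlockwise. I handed the job in at 20.4 s with the fingers still closed on the knob; no verdict is reported.

- **Bubble:** in the last picture it stands mid-vial between the two lines, within about 1 mm by eye. Before the last 0.09 rad trim, my two estimates disagreed (1 mm and 2.6 mm towards the knob), though both were within the 5 mm limit. Readings half a second apart before the trim showed it standing still. I took only one picture after the trim, 2.2 s after that turn ended.
- **Board:** the push was steady at about 11–12 N, more than the 4–5 N needed to seat it. The gripper came down about 11 mm before the push stiffened. I had no direct reading of the lift joint.
- **Level:** it lies straight along the board and about centred, judged from the wrist picture taken after I let go.
- **Other things:** nothing else was touched. In the last full scene picture the spinning top, vase and egg cup are where they started and the bird looks so too, but I did not measure them.

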